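Set the fruit dryer for its next load

ROBOT

A 6-joint arm with a two-finger parallel gripper is mounted at the origin on the work surface. World frame = base frame: x ahead of the robot, y to its left, z up, the work surface at z = 0. Lengths are in m, angles in rad, forces in N, time in s.
With the tool pointing down it reaches from about 0.325 to 0.775 m from the base axis. Payload 5.5 kg.
Tool frame: the origin (TCP) lies between the finger pads; the fingertips stand 8 mm ahead of it and the grasp point (between the pads) lies 11 mm behind it (tcp_to_tips is the distance from the TCP to the fingertips, in m); z points along the fingers, y is the direction in which the jaws open and shut (so a half turn about z gives the same grasp; the last joint's range is limited). The gripper opens to 88 mm and grips with 3 to 60 N. Pads are 20 mm wide; open, the fingers measure 115 mm over their backs; the gripper's body (75 mm by 178 mm) begins 61 mm behind the grasp point.
Start: joints at [1.058, 0.091, 1.231, -0, 1.82, -0.057], TCP at [0.264, 0.539, 0.208] pointing down, gripper open.
Joint ranges: [-2.87, 2.87], [-0.86, 2.18], [0.17, 2.46], [-1.51, 4.65], [0.06, 2.69], [-2.65, 2.65]. Speed limits (rad/s): [2.57, 2.57, 3.01, 3.14, 3.14, 3.14].

INTERFACE

Orientations are given as a unit quaternion [w, x, y, z].
In Python, from bench import * gives the robot as it stands. Calls block until the motion is done:
- move_to(position, orientation): joint-space move of the TCP to a pose.
- move_l(position, speed=0.15, orientation=None): straight line of the TCP; orientation=None keeps the orientation; speed is the mean speed in m/s.
- movej(angles): joint-space move.
- gripper_open() and close(): open the fingers fully, or close them until they stop; the grip force is fixed at half the most.
- hold(seconds).
- inverse_kinematics(position, orientation): joint angles nearest the present ones, or None.
- state(): the state.
- get_image(name): name is "side" or "top" or "wrist"; returns a dict with "frame" (420x560x3 uint8, blue, green, red), "depth" (420x560 float32, m along the optical axis (not along the pixel's ray), 0 where there is no reading), "camera_matrix" (3x3 intrinsics, pixels), "view" (4x4, takes a point from world to camera coordinates). Camera axes: x right, y up, looking along -z (the intrinsics and any distortion apply to the point x, -y, -z); pixel columns grow to the right and rows downward; lengths in m; the calibration is good to about 2 mm. A picture is of the moment at which its call begins.
A pose or a line that the arm cannot do raises IKError and nothing moves.
- job_done(): hands the job in, once; it reports no verdict.
The state is a dict: "time": time; "joint_pos": joint angles; "dq": joint speeds; "joint_torque": joint torques, N m; "ee_pos": TCP position; "ee_rot": TCP orientation; "ft_force": force on the tool from outside, world axes, zero at the start; "moment": the same for the moment, N m; "finger_gap": finger opening in m.
Only numpy, scipy, OpenCV 4.12 (cv2) and the standard library are available. Lean on these libraries where they do the work, as an engineer would, in place of code of your own. Each camera call takes 0.05 s, during which the arm holds its last target. There are 200 camera calls.

TASK

Get the dryer ready for its next load: swing the pawl over, clear of the hours wheel, turn the wheel back to its stop at zero, and only then drop the pawl back onto the teeth. Put every tray of fruit on the table into the drying bed, one to a bay and sitting flat, and wind the hours wheel forward by exactly one click for each tray, leaving the pawl down on its teeth; also turn the thermostat's pointer to the long tick. Do not tip any tray over, and do not knock over the jars or the bottle.

Things in the scene. Friction and masses are not known exactly. Their poses are not given: they have to be found in the camera images.
- dryer_box: Fixed steel control box, 300 (its x) x 200 (its y) x 50 mm high; origin under its centre, z up. On top: hours wheel, axis at its (45, -22) mm; thermostat knob, axis at its (-92, 0) mm; pawl. On both scales a pointer at value a points along (-cos a, sin a) in the box frame: to the box's -x at 0, clockwise seen from above as a grows.
- wheel (a joint): Hours wheel, rad clockwise from above: 0 = stop at the long tick (zero), one click and one short tick per 0.524 rad, other stop 3.6. Pawl down: turns clockwise only; the pawl drops behind a tooth about 0.04 rad before each tick and holds it there. Friction 0.06 N m, stays where left. Disc 112 mm across with 12 saw teeth on its upper face, tops 70 mm above the table, and a bar handle (wheel_grip).
- wheel_grip (a point): On the wheel's axis at the black bar handle, 116 mm above the table. The bar is 56 mm long, 14 mm wide and spans 100 to 126 mm above the table; it lies along the pointer direction, white line on the pointer half.
- pawl (a joint): Pawl, a steel arm resting on the wheel's teeth by its weight. Hinge along the box's x at box (45, 56) mm, 85 mm above the table. Rad: 0 = down between teeth, up to about 0.27 riding on a tooth; grows as it swings up and away from the wheel (handle towards box +y); past about 0.7 it falls over and rests at its stop, 1.4, clear of the teeth; below about 0.5 it falls back onto the teeth.
- pawl_grip (a point): Centre of the pawl's handle: black cross-piece 24 mm long along the box's x, 18 mm in diameter, 42 mm from the hinge; straight above the hinge (127 mm above the table) at 0, else 42 mm x sin(value) to box +y and 42 mm x cos(value) above the hinge. Pinch it on its two ends (closing along box x) and carry it round the arc, or push it.
- dial (a joint): Thermostat knob, rad clockwise from above, 0 to 4.71, turns smoothly (0.05 N m) and stays. Ticks on the box every 0.524 rad; the one long thick tick is at 2.094 rad. Grey, skirt 54 mm across, bar grip 46 mm long along the pointer, 14 mm wide, 60 to 96 mm above the table, white line on the pointer half.
- dial_grip (a point): On the thermostat's axis at grip height of its bar, 84 mm above the table.
- bed: Drying bed: fixed open steel box, 231 (its x) x 191 (its y) x 30 mm high, walls 5 mm, floor 5 mm, divided into 2 x 2 bays of 108 (x) x 88 (y) mm inside. Origin under its centre.
- bay0 (a point): Middle of the floor of bay 0 of the drying bed, 5 mm above the table; axes as the bed's.
- bay1 (a point): Middle of the floor of bay 1 of the drying bed, 5 mm above the table; axes as the bed's.
- bay2 (a point): Middle of the floor of bay 2 of the drying bed, 5 mm above the table; axes as the bed's.
- bay3 (a point): Middle of the floor of bay 3 of the drying bed, 5 mm above the table; axes as the bed's.
- tray0_c (a point): Centre of a loose tray of fruit slices, 31 mm above its underside (may be absent). The tray is 90 (its x) x 70 (its y) x 62 mm high with 22 mm walls; its wooden handle bar, 70 mm along x, 12 mm wide and 14 mm tall, runs over the middle, bar centre 24 mm above this point, free space under and beside it. About 0.2 kg. All trays are alike.
- tray0: The same tray; origin at the centre of its underside.
- tray1_c (a point): Centre of a loose tray of fruit slices, 31 mm above its underside (may be absent). The tray is 90 (its x) x 70 (its y) x 62 mm high with 22 mm walls; its wooden handle bar, 70 mm along x, 12 mm wide and 14 mm tall, runs over the middle, bar centre 24 mm above this point, free space under and beside it. About 0.2 kg. All trays are alike.
- tray1: The same tray; origin at the centre of its underside.
- tray2_c (a point): Centre of a loose tray of fruit slices, 31 mm above its underside (may be absent). The tray is 90 (its x) x 70 (its y) x 62 mm high with 22 mm walls; its wooden handle bar, 70 mm along x, 12 mm wide and 14 mm tall, runs over the middle, bar centre 24 mm above this point, free space under and beside it. About 0.2 kg. All trays are alike.
- tray2: The same tray; origin at the centre of its underside.
- tray3_c (a point): Centre of a loose tray of fruit slices, 31 mm above its underside (may be absent). The tray is 90 (its x) x 70 (its y) x 62 mm high with 22 mm walls; its wooden handle bar, 70 mm along x, 12 mm wide and 14 mm tall, runs over the middle, bar centre 24 mm above this point, free space under and beside it. About 0.2 kg. All trays are alike.
- tray3: The same tray; origin at the centre of its underside.
- jar_a: Amber storage jar, 72 mm across, 110 mm high, a bystander that must stay standing; origin at the centre of its base.
- jar_b: Amber storage jar, 72 mm across, 110 mm high, a bystander that must stay standing; origin at the centre of its base.
- bottle: Tall bottle, 60 mm across, 190 mm high, a bystander that must stay standing; origin at the centre of its base.
Things that resemble listed ones, but are neither listed nor needed, are in the scene too. Leave any green or yellow look-alike of the tray0 alone.

How it is judged:
On the way, in this order (a step that is already met when the one before it is completed fails the run):
1. pawl swung clear and the hours wheel turned back to zero (value of joint pawl above 0.7 rad and value of joint wheel below 0.15 rad), for 0.2 s.
2. pawl back down on the teeth with the wheel still at zero (value of joint pawl below 0.31 rad and value of joint wheel below 0.25 rad), for 0.2 s.
At the end, for the whole second after the job is handed in: Every tray present sits flat and still in a bay (within 20 mm of its middle, tilt < 0.12 rad); wheel at one click (0.524 rad) per tray, from 0.12 rad short to 0.25 rad past the tick, at rest, pawl down (< 0.31 rad); thermostat within 0.13 rad of the long tick (2.094 rad) ((horizontal distance between tray0_c and bay0 below 0.02 m or horizontal distance between tray0_c and bay1 below 0.02 m or horizontal distance between tray0_c and bay2 below 0.02 m or horizontal distance between tray0_c and bay3 below 0.02 m) and z of each of tray0_c, tray1_c, tray2_c, tray3_c in the frame of bay0 below 0.042 m and angle between each of tray0_c, tray1_c, tray2_c, tray3_c's own z axis and vertical below 0.12 rad and linear speed of each of tray0, tray1, tray2, tray3 below 0.02 m/s and (horizontal distance between tray1_c and bay0 below 0.02 m or horizontal distance between tray1_c and bay1 below 0.02 m or horizontal distance between tray1_c and bay2 below 0.02 m or horizontal distance between tray1_c and bay3 below 0.02 m) and (horizontal distance between tray2_c and bay0 below 0.02 m or horizontal distance between tray2_c and bay1 below 0.02 m or horizontal distance between tray2_c and bay2 below 0.02 m or horizontal distance between tray2_c and bay3 below 0.02 m) and (horizontal distance between tray3_c and bay0 below 0.02 m or horizontal distance between tray3_c and bay1 below 0.02 m or horizontal distance between tray3_c and bay2 below 0.02 m or horizontal distance between tray3_c and bay3 below 0.02 m) and value of joint wheel between 0.9272 and 2.3444 rad and ((height (world z) of tray0_c below -50 m and value of joint wheel above -50 rad) or (height (world z) of tray1_c below -50 m and value of joint wheel above -50 rad) or (height (world z) of tray2_c below -50 m and value of joint wheel above -50 rad) or value of joint wheel above 1.4508 rad) and ((height (world z) of tray0_c below -50 m and value of joint wheel above -50 rad) or (height (world z) of tray1_c below -50 m and value of joint wheel above -50 rad) or (height (world z) of tray3_c below -50 m and value of joint wheel above -50 rad) or value of joint wheel above 1.4508 rad) and ((height (world z) of tray0_c below -50 m and value of joint wheel above -50 rad) or (height (world z) of tray2_c below -50 m and value of joint wheel above -50 rad) or (height (world z) of tray3_c below -50 m and value of joint wheel above -50 rad) or value of joint wheel above 1.4508 rad) and ((height (world z) of tray1_c below -50 m and value of joint wheel above -50 rad) or (height (world z) of tray2_c below -50 m and value of joint wheel above -50 rad) or (height (world z) of tray3_c below -50 m and value of joint wheel above -50 rad) or value of joint wheel above 1.4508 rad) and ((height (world z) of tray0_c below -50 m and value of joint wheel above -50 rad) or (height (world z) of tray1_c below -50 m and value of joint wheel above -50 rad) or (height (world z) of tray2_c below -50 m and value of joint wheel above -50 rad) or (height (world z) of tray3_c below -50 m and value of joint wheel above -50 rad) or value of joint wheel above 1.9744 rad) and (height (world z) of any of tray0_c, tray1_c above -50 m or value of joint wheel below 1.2972 rad) and (height (world z) of any of tray0_c, tray2_c above -50 m or value of joint wheel below 1.2972 rad) and (height (world z) of any of tray0_c, tray3_c above -50 m or value of joint wheel below 1.2972 rad) and (height (world z) of any of tray1_c, tray2_c above -50 m or value of joint wheel below 1.2972 rad) and (height (world z) of any of tray1_c, tray3_c above -50 m or value of joint wheel below 1.2972 rad) and (height (world z) of any of tray2_c, tray3_c above -50 m or value of joint wheel below 1.2972 rad) and (height (world z) of tray0_c above -50 m or value of joint wheel below 1.8208 rad) and (height (world z) of tray1_c above -50 m or value of joint wheel below 1.8208 rad) and (height (world z) of tray2_c above -50 m or value of joint wheel below 1.8208 rad) and (height (world z) of tray3_c above -50 m or value of joint wheel below 1.8208 rad) and value of joint pawl below 0.31 rad and velocity of joint wheel below 0.05 rad/s and value of joint dial between 1.9644 and 2.2244 rad); the robot touches nothing.
It fails at once if a tray is tipped over (more than 1 rad) (angle between any of tray0_c, tray1_c, tray2_c, tray3_c's own z axis and vertical above 1 rad).
It fails at once if a jar or the bottle is knocked over (angle between any of jar_a, jar_b, bottle's own z axis and vertical above 0.8 rad).
Of tray0, tray1, tray2, tray3 only 2 to 4 are there at a start; the rules pass over those that are not, and their reading is None.
At some moment in a run one of tray0, tray1, tray2, tray3 may be knocked a few centimetres aside while the robot is not near it.
Once in a run the grip may slacken for a moment while it holds something.
It also fails if it takes over 210 s, if anything falls off the work surface, if the arm or the gripper's body presses on something with over 40 N, if the wrist force passes 120 N, or if a joint passes its speed limit or range.

## Working session

There is one attempt and no reset: what is moved stays moved. The work goes in short steps, each a Python script; the robot and the scene stay as the last script left them, time stands still between calls to the robot, and variables do not carry over. Pictures are saved under pics/ and viewed, about 12 in all and at most 16, crops included, and the job is handed in when it is done.

```bash
mkdir -p pics; ls; cat > h.py <<'E'
from bench import *
import numpy as np, cv2
def snap(name,fn=None):
    im=get_image(name)
    if fn: cv2.imwrite('pics/'+fn,im['frame'])
    return im
def world(im,u,v,z=None):
    """pixel -> world: by depth, or on plane z"""
    K=im['camera_matrix'];T=np.linalg.inv(im['view'])
    d=np.array([(u-K[0,2])/K[0,0],-(v-K[1,2])/K[1,1],-1.])
    r=T[:3,:3]@d;o=T[:3,3]
    s=im['depth'][int(round(v)),int(round(u))] if z is None else (z-o[2])/r[2]
    return o+s*r
def cloud(im):
    K=im['camera_matrix'];T=np.linalg.inv(im['view']);d=im['depth']
    v,u=np.mgrid[0:d.shape[0],0:d.shape[1]]
    p=np.stack([(u-K[0,2])/K[0,0]*d,-(v-K[1,2])/K[1,1]*d,-d],-1)
    return p@T[:3,:3].T+T[:3,3]
def down(a):
    """tool down, jaw axis y at world angle a (mod pi)"""
    # tool z=(0,0,-1), y=(cos a,sin a,0), x=y×z
    y=np.array([np.cos(a),np.sin(a),0]);z=np.array([0,0,-1.]);x=np.cross(y,z)
    from scipy.spatial.transform import Rotation as R
    q=R.from_matrix(np.stack([x,y,z],1)).as_quat()
    return [q[3],q[0],q[1],q[2]]
E
python3 - <<'E'
from h import *
for n in('top','side'):
    im=snap(n,n+'0.png'); print(n,im['camera_matrix'].round(1).tolist(),np.linalg.inv(im['view']).round(3).tolist())
print(state())
E
```

```text
pics
top [[426.6, 0.0, 281.7], [0.0, 426.6, 206.9], [0.0, 0.0, 1.0]] [[0.007, 0.998, -0.063, 0.452], [-1.0, 0.006, -0.014, -0.067], [-0.014, 0.063, 0.998, 1.273], [0.0, 0.0, 0.0, 1.0]]
side [[396.3, 0.0, 279.9], [0.0, 396.3, 212.4], [0.0, 0.0, 1.0]] [[0.999, 0.011, -0.04, 0.497], [-0.038, 0.633, -0.773, -0.973], [0.016, 0.774, 0.633, 0.867], [0.0, 0.0, 0.0, 1.0]]
{'time': 0.1, 'joint_pos': array([ 1.05828180e+00,  9.17744297e-02,  1.23174978e+00,  1.89403371e-05,
        1.81979673e+00, -5.67195543e-02]), 'dq': array([-7.60870360e-05, -1.90195550e-03, -1.80141398e-03, -4.35446753e-04,
        7.28595382e-04,  1.02613837e-03]), 'joint_torque': array([ 3.25642613e-03, -4.47859561e+01, -4.07565200e+01,  7.00973673e-02,
        2.85925629e-02, -8.87467763e-05]), 'ee_pos': array([0.26397111, 0.53849363, 0.2073343 ]), 'ee_rot': array([-2.51453087e-04,  2.25927525e-01,  9.74143730e-01, -8.26799007e-04]), 'ft_force': array([0.08140163, 0.19593904, 0.52486449]), 'moment': array([0.01171312, 0.00928609, 0.00704297]), 'finger_gap': 0.08774240432735596}
```

View pics/top0.png

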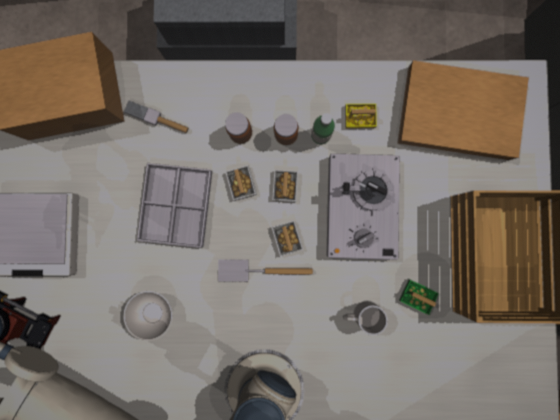

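View pics/side0.png

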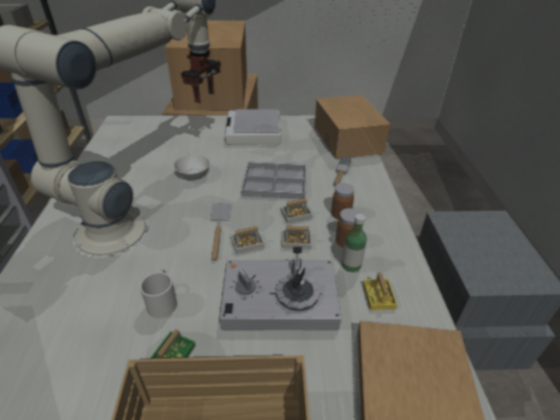

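Top view: the box is at about (363,206), yaw near 0, with the wheel at (373,190) and the knob at (363,238). The bed is at (175,206). Three plain trays sit at (240,183), (286,187) and (287,239), plus yellow and green look-alikes. The jars are at (239,128) and (286,128), the bottle at (323,128). Now the coarse measurement from depth.

```bash
cat >> h.py <<'E'
def rect(P,m):
    p=P[m][:,:2].astype(np.float32)
    (c,s,a)=cv2.minAreaRect(p*1000); return np.round(c,1),np.round(s,1),round(a,1)
def comps(im,P,zlo,zhi,minpx=30,win=None):
    m=((P[...,2]>zlo)&(P[...,2]<zhi)&(im['depth']>0)).astype(np.uint8)
    if win: k=np.zeros_like(m);k[win[1]:win[3],win[0]:win[2]]=1;m*=k
    n,l,s,c=cv2.connectedComponentsWithStats(m)
    return [(c[i].round(0),s[i,4],rect(P,l==i)) for i in range(1,n) if s[i,4]>minpx]
E
python3 - <<'E'
from h import *
im=snap('top');P=cloud(im)
print('table',np.median(P[260:262,130:330,2]))
print('box');[print(*c) for c in comps(im,P,.04,.06,200,(310,140,420,275))]
print('bed');[print(*c) for c in comps(im,P,.022,.038,100,(125,155,220,255))]
print('trays');[print(*c) for c in comps(im,P,.012,.07,100,(220,160,310,260))]
print('jars');[print(*c) for c in comps(im,P,.09,.2,50,(220,100,340,150))]
E
```

```text
table 0.0009166151209103468
box
[362. 208.] 5744 (array([ 535. , -283.5]), array([200.4, 300.2]), 88.8)
bed
[173. 204.] 842 (array([536. , 268.7]), array([192.8, 231.4]), 84.2)
trays
[240. 182.] 452 (array([603.2,  74.9]), array([90.2, 70.2]), 15.7)
[285. 185.] 418 (array([595.8, -57.1]), array([69.8, 90.5]), 86.5)
[287. 238.] 418 (array([440.5, -64.2]), array([90.1, 69.8]), 16.8)
jars
[236. 123.] 425 (array([757.7,  78. ]), array([60.9, 62.9]), 2.5)
[285. 125.] 418 (array([754.1, -58.4]), array([62.2, 61.1]), 11.9)
[323. 125.] 424 (array([ 746.8, -162.1]), array([58.7, 51. ]), 70.7)
```

```bash
python3 - <<'E'
from h import *
move_to([.50,-.28,.33],down(np.deg2rad(-1.2)))
print(state()['joint_pos'].round(2),state()['time'])
im=snap('wrist');print(np.linalg.inv(im['view']).round(3))
f=cv2.convertScaleAbs(im['frame'],alpha=1.5,beta=20);cv2.imwrite('pics/w1.png',f)
t=snap('top');cv2.imwrite('pics/t1.png',cv2.convertScaleAbs(t['frame'],alpha=1.5,beta=20))
E
```

```text
[-0.57  0.08  1.02  0.    2.04 -0.55] 3.1667
[[ 1.     0.019  0.007  0.503]
 [-0.02   0.953  0.303 -0.196]
 [-0.001 -0.303  0.953  0.507]
 [ 0.     0.     0.     1.   ]]
```

View pics/w1.png

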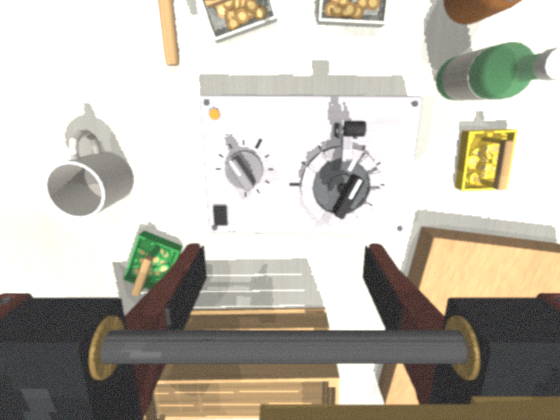

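View pics/t1.png

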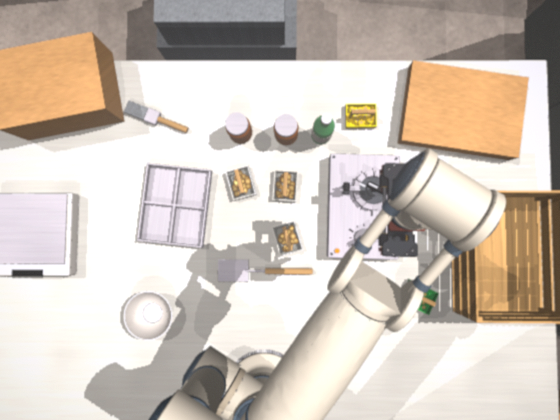

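The wrist view shows the wheel at (341,187), the pawl handle at (353,128), the knob at (243,168) with its long tick near (258,143), and the bottle at (490,70). There are three trays. I'm zooming in for the pointers.

```bash
python3 - <<'E'
import cv2
f=cv2.imread('pics/w1.png')[95:235,200:400];cv2.imwrite('pics/c1.png',cv2.resize(f,None,fx=4,fy=4,interpolation=cv2.INTER_CUBIC))
E
```

```text
(no output)
```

View pics/c1.png

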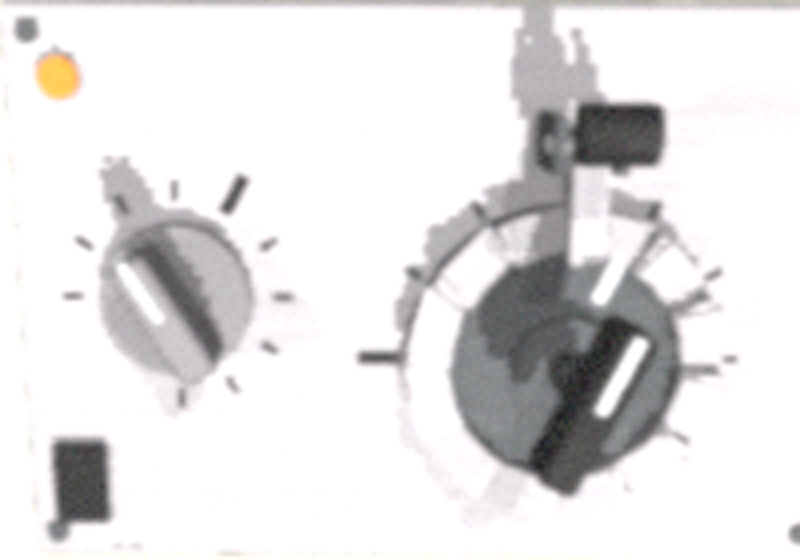

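```bash
python3 - <<'E'
from h import *
im=snap('wrist');P=cloud(im)
print('high');[print(*c) for c in comps(im,P,.118,.14,8,(310,100,400,235))]
print('wheel bar');[print(*c) for c in comps(im,P,.12,.13,8,(300,150,400,235))]
print('dial bar');[print(*c) for c in comps(im,P,.088,.1,8,(215,140,275,200))]
m=(P[...,2]>.118)&(P[...,2]<.14); m[:100]=0;m[235:]=0;m[:,:310]=0;m[:,400:]=0
c,s,yaw=np.array([.535,-.2835]),.0,np.deg2rad(-1.2)
R=np.array([[np.cos(yaw),-np.sin(yaw)],[np.sin(yaw),np.cos(yaw)]])
for n,b in dict(wheel=(.045,-.022),hinge=(.045,.056),dial=(-.092,0)).items():print(n,c+R@b)
print('box by wrist');[print(*c) for c in comps(im,P,.044,.056,300,(190,80,430,245))]
E
```

```text
high
[355. 128.] 360 (array([ 582.2, -224.5]), array([17. , 23.9]), 89.0)
[349. 197.] 548 (array([ 580.1, -308.1]), array([55.7, 14.1]), 63.8)
wheel bar
[349. 197.] 522 (array([ 580.1, -308.1]), array([55.7, 14.1]), 63.8)
dial bar
[241. 174.] 399 (array([ 444.1, -283.1]), array([14.3, 45.9]), 31.6)
wheel [ 0.5795294  -0.30643758]
hinge [ 0.58116291 -0.22845469]
dial [ 0.44302018 -0.2815733 ]
box by wrist
[304. 158.] 22130 (array([ 535.9, -285.7]), array([200.4, 299.9]), 88.7)
```

```bash
python3 - <<'E'
from h import *
q=down(np.deg2rad(-1.2)); hx,hy=.5818,-.2292
move_to([hx,-.2255,.20],q)
move_l([hx,-.2255,.121],.1); close(); print('gap',state()['finger_gap'],state()['ft_force'].round(1))
for v in np.arange(.2,1.06,.12):
    move_l([hx,hy+.042*np.sin(v),.085+.042*np.cos(v)-.008],.06)
print('gap',state()['finger_gap'],state()['ft_force'].round(1),state()['ee_pos'])
gripper_open(); hold(.3)
p=state()['ee_pos']; move_l([p[0],p[1],.22],.15)
move_to([.50,-.28,.33],q)
im=snap('wrist');P=cloud(im)
cv2.imwrite('pics/w2.png',cv2.resize(cv2.convertScaleAbs(im['frame'],alpha=1.5,beta=20)[60:235,180:420],None,fx=3,fy=3))
[print(*c) for c in comps(im,P,.075,.14,20,(310,60,400,235))];print(state()['time'])
E
```

```text
gap 0.000820702873155058 [0.4 1.2 3.9]
gap 0.0003013509158308182 [-0.2  0.3  0.2] [ 0.58129476 -0.19297398  0.09719055]
[350. 118.] 929 (array([ 582.6, -218.4]), array([75.4, 28.3]), 88.8)
[348. 195.] 739 (array([ 580.4, -308. ]), array([55.3, 14.4]), 63.3)
11.6667
```

View pics/w2.png

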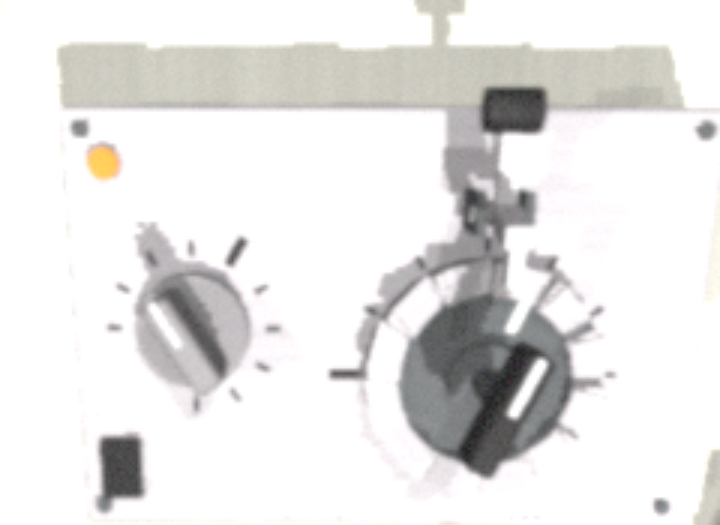

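The pinch slipped off the handle, but the push carried the pawl over: its handle now lies at crop (515,110), at its stop. The wheel bar is still at about 2.0 rad. Next I turn the wheel back to zero.

```bash
cat >> h.py <<'E'
BY=np.deg2rad(-1.25)
WH=np.array([.5800,-.3075]);DI=np.array([.4438,-.2828]);HI=np.array([.5818,-.2292])
def grip_bar(xy,a,z):
    """pinch bar of pointer value a, TCP height z"""
    q=down(np.pi-a+BY-np.pi/2)
    move_to([*xy,.22],q); move_l([*xy,z],.12); close()
    print('gap',round(state()['finger_gap'],4),'j6',state()['joint_pos'][5].round(3))
def turn(d,step=.12):
    q0=np.array(state()['joint_pos']);n=int(np.ceil(abs(d)/step))
    for i in range(1,n+1):
        q=q0.copy();q[5]+=d*i/n;movej(list(q))
    s=state();print('turned',round(s['joint_pos'][5]-q0[5],3),'Mz',s['moment'].round(2),'F',s['ft_force'].round(1),'gap',round(s['finger_gap'],4),'t',round(s['time'],1))
def release(z=.22):
    gripper_open();p=state()['ee_pos'];move_l([p[0],p[1],z],.15)
def look(fn=None):
    move_to([.50,-.28,.33],down(BY));im=snap('wrist');P=cloud(im)
    for n,z,w in(('wheelbar',(.12,.13),(300,150,400,235)),('dialbar',(.088,.1),(215,140,275,200)),('pawl',(.085,.145),(310,60,400,150))):
        [print(n,*c) for c in comps(im,P,*z,20,w)]
    if fn: cv2.imwrite('pics/'+fn,cv2.resize(cv2.convertScaleAbs(im['frame'],alpha=1.5,beta=20)[60:235,180:420],None,fx=3,fy=3))
E
python3 - <<'E'
from h import *
grip_bar(WH,2.01,.104)
turn(-2.03,.2)
release(); look('w3.png')
E
```

```text
gap 0.0134 j6 -0.078
turned -2.022 Mz [ 0.05  1.15 -0.26] F [-6.8  0.5  1.6] gap 0.0137 t 17.8
wheelbar [349. 197.] 539 (array([ 580.1, -308.2]), array([14.1, 55.5]), 88.6)
dialbar [241. 174.] 400 (array([ 444. , -282.9]), array([14.5, 45.7]), 31.4)
pawl [350. 116.] 842 (array([ 581.8, -215.7]), array([28. , 69.9]), 1.6)
```

View pics/w3.png

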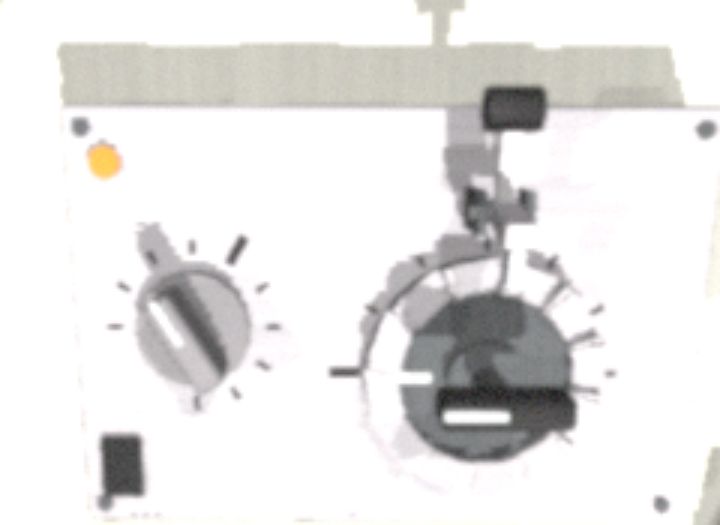

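The wheel is at zero: its white line faces the long tick at crop (345,372). Next is the pawl, and I measure the handle first.

```bash
python3 - <<'E'
from h import *
im=snap('wrist');P=cloud(im);p=P[60:150,310:400].reshape(-1,3)
h=p[(p[:,2]>.08)&(p[:,2]<.11)&(p[:,1]>-.203)]
print(len(h),h.min(0).round(4),h.max(0).round(4))
q=down(BY); c=[(h[:,0].min()+h[:,0].max())/2, (h[:,1].min()+h[:,1].max())/2]; print(c)
if abs(c[0]-.582)<.006 and abs(c[1]+.188)<.006:
    move_to([*c,.2],q);move_l([*c,.083],.1);close();s=state();print('gap',s['finger_gap'],s['ft_force'].round(1),s['ee_pos'])
E
```

```text
350 [ 0.5711 -0.202   0.0889] [ 0.5949 -0.181   0.1038]
[np.float64(0.5829886783580747), np.float64(-0.19151351431150515)]
gap 0.023031801017638288 [-3.6  0.5  1. ] [ 0.58255902 -0.19146213  0.08296836]
```

```bash
python3 - <<'E'
from h import *
p=np.array(state()['ee_pos']);L=.042;v0=1.4
for v in np.arange(1.28,.2,-.12):
    move_l([p[0],p[1]+L*(np.sin(v)-np.sin(v0)),p[2]+L*(np.cos(v)-np.cos(v0))],.06)
    s=state();print(round(v,2),round(s['finger_gap'],4),s['ft_force'].round(1))
gripper_open();hold(.3);p=state()['ee_pos'];move_l([p[0],p[1],.22],.15);look('w4.png');print(state()['time'])
E
```

```text
1.28 0.023 [-0.5 -3.2 -4.6]
1.16 0.0227 [-0.  -4.9 -6.2]
1.04 0.0222 [-0.6 -4.5 -7.3]
0.92 0.0219 [ 0.3 -6.  -7.6]
0.8 0.0215 [-1.1 -4.5 -7.7]
0.68 0.021 [-0.9 -4.1 -9. ]
0.56 0.0179 [8.7 2.4 2.6]
0.44 0.0004 [ 1.2 -0.5  1.1]
0.32 0.0005 [ 0.1  0.7 -0.4]
0.2 0.0004 [-0.   1.2 -0.2]
wheelbar [349. 198.] 531 (array([ 580.2, -307.7]), array([13.5, 55.6]), 89.2)
dialbar [241. 175.] 404 (array([ 444., -283.]), array([14.4, 45.8]), 30.7)
pawl [350. 116.] 851 (array([ 582.5, -215.7]), array([69.3, 28. ]), 88.8)
30.2333
```

View pics/w4.png

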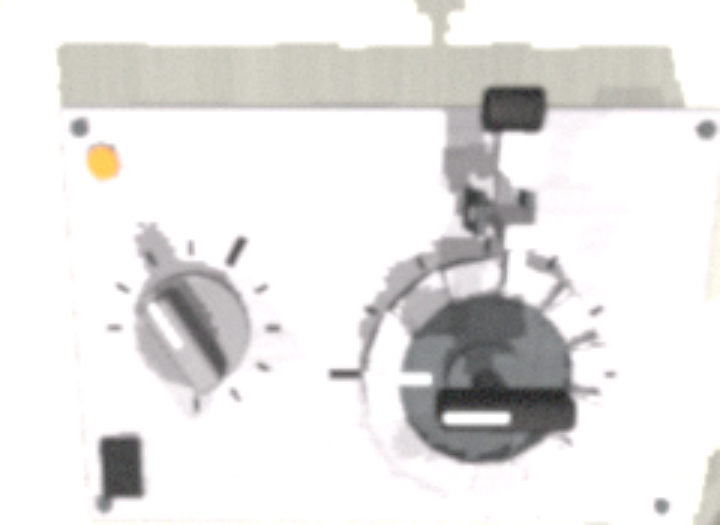

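The pawl slipped out near 0.6 rad and fell back to its stop, with the handle at crop (515,110); the wheel has not moved. The side load pointed towards the hinge, so my arc was too wide. I retry with a corrected arc and small force corrections.

```bash
cat > pawl.py <<'E'
from h import *
q=down(BY); c=[.5826,-.1905]
move_to([*c,.2],q);move_l([*c,.084],.1);close();hold(.2)
p=np.array(state()['ee_pos']);f0=np.array(state()['ft_force']);L=.042;v0=1.32;off=np.zeros(3)
print('gap',state()['finger_gap'])
for v in np.arange(1.25,.12,-.07):
    move_l(p+off+[0,L*(np.sin(v)-np.sin(v0)),L*(np.cos(v)-np.cos(v0))],.06)
    s=state();f=np.array(s['ft_force'])-f0;r=np.array([0,np.sin(v),np.cos(v)])
    off+=.0002*np.clip(f@r,-8,8)*r
    print(round(v,2),round(s['finger_gap'],4),f.round(1),(off*1000).round(1))
    if s['finger_gap']<.018:break
gripper_open();hold(.3);p=state()['ee_pos'];move_l([p[0],p[1],.22],.15);look();print(state()['time'])
E
python3 pawl.py
```

```text
gap 0.022677509996117905
1.25 0.0229 [ 0.2 -1.2 -2. ] [ 0.  -0.3 -0.1]
1.18 0.0224 [ 1.  -1.9 -3.9] [ 0.  -0.9 -0.4]
1.11 0.0223 [ 0.7  1.3 -2.3] [ 0.  -0.9 -0.3]
1.04 0.0225 [-1.1  0.8 -2.8] [ 0.  -1.  -0.4]
0.97 0.0224 [-0.4  0.5 -2. ] [ 0.  -1.2 -0.5]
0.9 0.0218 [-2.1  0.1 -1.7] [ 0.  -1.3 -0.6]
0.83 0.0224 [-2.3  1.7 -1.7] [ 0.  -1.3 -0.6]
0.76 0.0216 [-2.8  0.8 -2. ] [ 0.  -1.4 -0.7]
0.69 0.0217 [-3.3  2.2 -0. ] [ 0.  -1.2 -0.5]
0.62 0.0216 [-3.7  1.9 -2.1] [ 0.  -1.3 -0.6]
0.55 0.0214 [-4.7  1.4  0.1] [ 0.  -1.2 -0.5]
0.48 0.0212 [-4.3  1.5  0.3] [ 0.  -1.1 -0.3]
0.41 0.021 [-4.1  1.7 -0.7] [ 0.  -1.1 -0.3]
0.34 0.0208 [-5.4  0.9 -0. ] [ 0.  -1.1 -0.3]
0.27 0.0212 [-6.   1.3  1.1] [ 0. -1.  0.]
0.2 0.0208 [-5.9  0.5  0.9] [ 0.  -1.   0.2]
0.13 0.0205 [-5.9  1.1  2.3] [ 0.  -0.9  0.7]
wheelbar [349. 198.] 530 (array([ 580. , -307.8]), array([13.4, 55.4]), 89.3)
dialbar [241. 174.] 403 (array([ 444.1, -283.1]), array([14.2, 45.9]), 31.2)
pawl [351. 134.] 535 (array([ 580.8, -236.8]), array([32.1, 25.6]), 88.6)
40.7333
```

```bash
python3 - <<'E'
from h import *
im=snap('wrist');P=cloud(im)
[print(*c) for c in comps(im,P,.118,.14,8,(310,100,400,235))]
p=P[90:170,310:400].reshape(-1,3);p=p[(p[:,2]>.08)]
for y in np.arange(-.26,-.2,.006):
    k=p[abs(p[:,1]-y)<.003]; print(round(y,3),len(k),k[:,2].max().round(3) if len(k) else None)
grip_bar(WH,0.0,.104)
turn(1.63,.15)
release();look('w5.png')
im=snap('wrist');P=cloud(im);[print(*c) for c in comps(im,P,.118,.14,8,(310,100,400,235))]
E
```

```text
[355. 134.] 360 (array([ 582.1, -229.5]), array([16.8, 24.2]), 88.9)
[350. 198.] 546 (array([ 580.2, -307.8]), array([13.5, 55.6]), 88.7)
-0.26 50 0.093
-0.254 49 0.092
-0.248 50 0.092
-0.242 27 0.092
-0.236 117 0.136
-0.23 170 0.138
-0.224 167 0.137
-0.218 4 0.13
-0.212 0 None
-0.206 0 None
gap 0.0139 j6 -2.088
turned 1.624 Mz [-0.97  0.41 -0.05] F [-0.6 -5.5  0.1] gap 0.0134 t 47.3
wheelbar [349. 197.] 526 (array([ 580.3, -308.2]), array([56. , 14.4]), 85.9)
dialbar [241. 174.] 403 (array([ 444. , -283.1]), array([14.6, 45.8]), 30.7)
pawl [351. 134.] 545 (array([ 581., -237.]), array([33.9, 25.6]), 88.8)
[355. 132.] 365 (array([ 582., -228.]), array([16.6, 24. ]), 89.1)
[350. 197.] 543 (array([ 580.2, -308.3]), array([56. , 14.1]), 85.4)
```

View pics/w5.png

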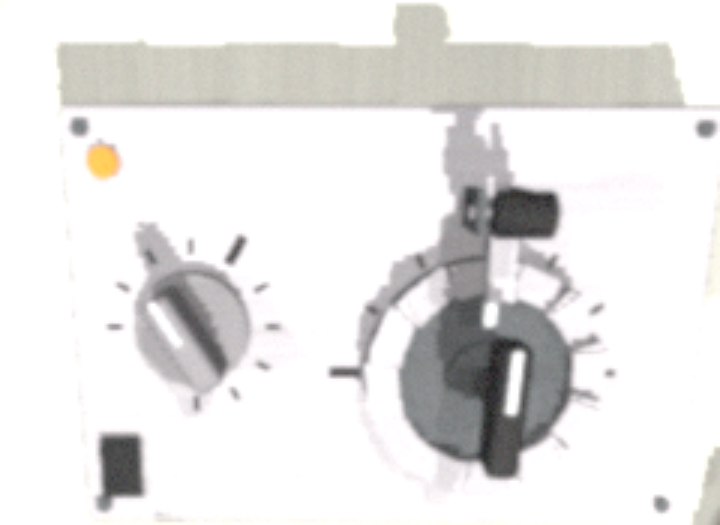

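Wheel at about 1.63 rad (one tick past +y, inside 1.45–1.82) with the pawl down. The thermostat is next.

```bash
python3 - <<'E'
from h import *
grip_bar(DI,1.007,.073)
turn(1.087,.15)
release(.25);look()
t=snap('top','t2.png');P=cloud(t)
print('trays');[print(*c) for c in comps(t,P,.012,.07,100,(200,150,320,260))]
print('bed');[print(*c) for c in comps(t,P,.022,.038,100,(125,155,220,255))]
E
```

```text
gap 0.0138 j6 -1.174
turned 1.079 Mz [-0.27  1.01 -0.08] F [-5.1 -1.1  1.2] gap 0.0137 t 55.4
wheelbar [350. 197.] 526 (array([ 580.3, -308.2]), array([56.3, 14.5]), 85.1)
dialbar [241. 174.] 374 (array([ 444.3, -282.7]), array([44.9, 14. ]), 59.2)
pawl [351. 134.] 546 (array([ 580.9, -236.7]), array([33.4, 25.9]), 87.8)
trays
[240. 182.] 442 (array([603.6,  74.7]), array([90.9, 69.8]), 16.2)
[205. 205.] 241 (array([529.1, 175.7]), array([229.9,  33.6]), 1.7)
[274. 190.] 428 (array([582.9, -26.7]), array([70.3, 90.1]), 87.0)
[287. 238.] 425 (array([440.4, -64.3]), array([90.1, 69.8]), 16.8)
bed
[173. 204.] 833 (array([536., 269.]), array([193.3, 231.4]), 84.3)
```

The thermostat reads 2.09. One tray was knocked to (583,-27), and its pose is updated. Now the trays, filling the far bays first.

```bash
cat > tray.py <<'E'
from h import *
import sys
BC=np.array([.536,.269]);by=np.deg2rad(-5.75)
RB=np.array([[np.cos(by),-np.sin(by)],[np.sin(by),np.cos(by)]])
def g():return round(state()['finger_gap'],4)
def place(x,y,yaw,sx,sy):
    q=down(np.deg2rad(yaw+90));move_to([x,y,.13],q);move_l([x,y,.044],.12);close();a=g()
    move_l([x,y,.10],.1);hold(.1);b=g();t=BC+RB@[.0565*sx,.0465*sy];qb=down(by+np.pi/2)
    move_l([*t,.10],.15,orientation=qb);c=g();print('gaps',a,b,c,state()['ft_force'].round(1))
    if c<.008:print('LOST');return
    move_l([*t,.051],.06);d=g();gripper_open();hold(.3);move_l([*t,.16],.15);print('placed',d,t.round(3),state()['time'])
def trays(fn=None):
    move_to([.45,-.28,.33],down(0));t=snap('top',fn);P=cloud(t)
    print('trays on table');[print(*c) for c in comps(t,P,.012,.07,100,(215,150,320,260))]
    print('handles in bed');[print(*c) for c in comps(t,P,.05,.085,20,(125,155,220,255))]
E
python3 - <<'E'
from tray import *
place(.6036,.0747,16,1,1)
trays()
E
```

```text
gaps 0.0116 0.0111 0.0112 [ 0.9 -0.9 -1.6]
placed 0.0112 [0.597 0.31 ] 68.0333
trays on table
[274. 190.] 422 (array([583. , -26.7]), array([70.3, 90.7]), 87.0)
[287. 238.] 423 (array([440.5, -64.3]), array([90. , 69.7]), 16.8)
handles in bed
[157. 182.] 128 (array([596.4, 310.2]), array([14.6, 69.6]), 86.1)
```

```bash
python3 - <<'E'
from tray import *
place(.4405,-.0643,16.8,-1,1)
trays()
place(.583,-.0267,-3,1,-1)
trays('t3.png');look('w6.png')
E
```

```text
gaps 0.0112 0.0113 0.0117 [ 0.8 -0.2 -3.2]
placed 0.0113 [0.484 0.321] 80.5917
trays on table
[274. 190.] 431 (array([582.7, -26.8]), array([70.1, 90.2]), 87.0)
handles in bed
[157. 182.] 131 (array([596.5, 309.1]), array([13.2, 69.5]), 83.5)
[152. 222.] 130 (array([484.1, 321.6]), array([14.4, 67.6]), 84.0)
gaps 0.0115 0.011 0.0118 [-0.   0.2 -2.7]
placed 0.0113 [0.588 0.217] 92.175
trays on table
handles in bed
[157. 182.] 131 (array([596.3, 309.3]), array([12.8, 69.2]), 83.9)
[189. 186.] 119 (array([586.8, 217.4]), array([12.6, 68.7]), 83.8)
[152. 222.] 130 (array([483.8, 320.8]), array([12.9, 66.9]), 84.4)
wheelbar [349. 198.] 525 (array([ 580.4, -308.1]), array([55.6, 14.4]), 85.3)
dialbar [241. 175.] 377 (array([ 444.2, -282.8]), array([45.4, 13.9]), 59.2)
pawl [351. 135.] 527 (array([ 581.2, -236. ]), array([32.5, 25.7]), 89.8)
```

View pics/t3.png

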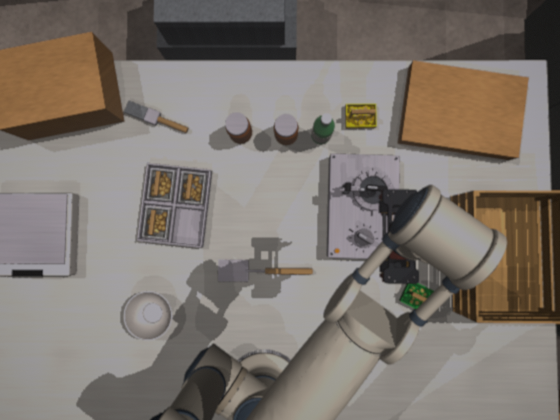

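View pics/w6.png

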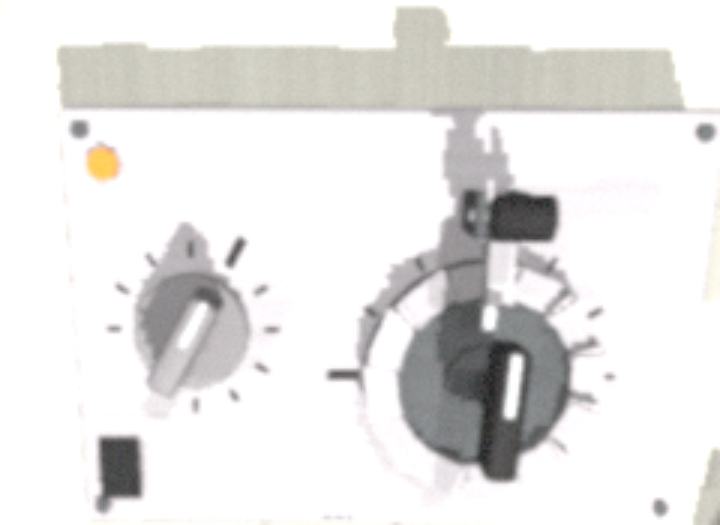

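The top view shows three trays in bays at (162,184), (193,188) and (157,222), with both jars and the bottle standing. The wrist crop shows the thermostat pointing at the long tick, and the wheel 3 clicks on with the pawl down. Handing in.

```bash
python3 -c "
from h import *
hold(.5);print(state()['time'],state()['finger_gap']);job_done()"
```

```text
95.05 0.08767523256035874
the job is handed in; nothing more can be done
```

The dryer is set up and the job is handed in at about 95 s, with every step done in the required order. `job_done()` gives no verdict, so this rests on my last camera checks.

**What I did**
- I swung the pawl clear, turned the wheel back to zero and lowered the pawl onto the teeth.
- I wound the wheel 3 clicks forward, set the thermostat to the long tick, and put all 3 trays present into separate bays.

**Last checks**
- **Wheel:** about 1.63 rad, inside the allowed 1.45–1.82. The pawl is down.
- **Thermostat:** about 2.09 rad, against a target of 2.094.
- **Trays:** handles are within about 2 mm of the bay middles and line up with the bed. I did not measure tilt or seating height separately.
- **Jars and bottle:** all still standing, and the arm is clear of everything.

**What went wrong on the way**
- The first pinch on the pawl closed on nothing, but the motion still pushed the pawl over to its stop.
- The first attempt to lower it slipped at about 0.6 rad and it fell back clear. The second attempt, with a corrected arc, worked.
- One tray was knocked about 3 cm during the run, so I measured it again before picking it up.

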